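Unload the cam lift and hold it at its top

ROBOT

A 6-joint arm with a two-finger parallel gripper is mounted at the origin on the work surface. World frame = base frame: x ahead of the robot, y to its left, z up, the work surface at z = 0. Lengths are in m, angles in rad, forces in N, time in s.
With the tool pointing down it reaches from about 0.325 to 0.775 m from the base axis. Payload 5.5 kg.
Tool frame: the origin (TCP) lies at the centre of the arm's flange, where the gripper is bolted on; the fingertips stand 182 mm ahead of it and the grasp point (between the pads) lies 163 mm ahead of it; z points along the fingers, y is the direction in which the jaws open and shut (so a half turn about z gives the same grasp; the last joint's range is limited). The gripper opens to 88 mm and grips with 3 to 60 N. Pads are 20 mm wide; open, the fingers measure 115 mm over their backs; the gripper's body (75 mm by 178 mm) begins 61 mm behind the grasp point.
Start: joints at [-1.355, 0.091, 1.231, -0, 1.82, -0.057], TCP at [0.162, -0.578, 0.405] pointing down, gripper open.
Joint ranges: [-2.87, 2.87], [-0.86, 2.18], [0.17, 2.46], [-1.51, 4.65], [0.06, 2.69], [-2.65, 2.65]. Speed limits (rad/s): [2.57, 2.57, 3.01, 3.14, 3.14, 3.14].

INTERFACE

Orientations are given as a rotation vector (axis times angle).
In Python, from cell import arm, get_image, calibration gives the robot as it stands. The module is installed in compiled form; this text tells all that it offers.
- The arm moves only by the tool send_rows, never from a script. Its argument "increments" is a list that holds one entry, the list of rows, each a list of 7 numbers: the shift along the tool's x, y, z normalised to -1 to 1, where 1 is 30 mm, then the turn, a rotation vector about the tool's x, y, z normalised to -1 to 1, where 1 is 0.08 rad, then the gripper command: -1 is shut, 1 is fully open, values between are in proportion. A call has exactly 5 rows; each row shifts and turns the commanded pose from where the row before left it, along the tool's axes as they then stand; what a row does not reach is not made up. A row lasts 1/12 s, in which the tool goes at most 41.7 mm and 7.16 degrees, less where a joint would pass 70% of its speed; a pose out of reach is approached as far as the arm can. A call with a number of a shift or a turn outside -1 to 1 is refused whole. A call with a gripper value outside its range is refused whole. The fingers move at their own pace and stop on an object; "force" is the grip in N (left out, the last holds). Time passes only in rows, so rows that do not move let the fingers close, or fill a call up. It gives the time, the measured TCP pose, the force and the opening at its end, in the units of the state.
- arm.get_state(): the state, without advancing time (a new reading comes with each control period).
- get_image(name): name is "scene" or "top" or "wrist"; returns (picture, depth): 400x640x3 uint8, red, green, blue; 400x640 float32, m along the optical axis (not along the pixel's ray), 0 where there is no reading.
- calibration(name): a dict with "fx", "fy", "cx", "cy" (pixels), "rvec" (rotation vector, rad) and "tvec" (3), from world to camera coordinates, as OpenCV has them. Camera axes: x right, y down, z forward; pixel columns grow to the right and rows downward; lengths in m; the calibration is good to about 2 mm. A picture is of the moment at which its call begins: read the wrist's pose just before it. calibration takes no time and is no camera call; for the wrist camera it gives the pose at the moment of the call.
- arm.hand_in(): hands the job in, once; it reports no verdict.
The state is a dict: "time": time; "joint_positions": joint angles; "dq": joint speeds; "tau": joint torques, N m; "tool_pos": TCP position; "tool_rot": TCP orientation; "force": force on the tool from outside, world axes, zero at the start; "torque": the same for the moment, N m; "grip_width": opening from 0.0 (shut) to 1.0 (fully open).
Only numpy, scipy, OpenCV 4.12 (cv2) and the standard library are available. Lean on these libraries where they do the work, as an engineer would, in place of code of your own. Each camera call takes 0.05 s, during which the arm holds its last target. There are 200 camera calls.

TASK

The height sensor of the cam lift is about to be zeroed: lift the blue canister by its handle off the jig's white plate and set it down gently, upright and wholly on the round cork mat, and let go of it. Then swing the red-handled cam lever up to its highest lift point (arm straight up, not past it) and keep hold of it there: the lever springs back, so finish while still holding it at the top. Leave the other things on the table alone.

Things in the scene. Friction and masses are not known exactly. Their poses are not given: they have to be found in the camera images.
- canister_grip (a point): Centre of the black grip of the blue lidded canister's handle: a round bar 16 mm thick and 60 mm long, lying level along this point's y axis (x is level across the bar, z up), 145 mm above the canister's underside. The handle is a rigid steel arch that does not fold; its two legs stand 46 mm either side of the centre, and 55 mm are free under the bar down to the lid. Canister body 88 mm across and 90 mm high; 0.3 to 0.65 kg. It starts on the white plate of the jig.
- canister_foot (a point): Centre of the canister's underside, same axes (z up through the grip).
- canister: The same blue canister as a whole; origin at the centre of its underside, same axes.
- mat_top (a point): Centre of the upper face of the round cork mat, 150 mm across and 5 mm thick, fixed on the table, to the left or the right of the jig. Other things, to leave alone: on the other side a flat breadboard, fixed; behind the jig (60 mm and more beyond its base) small loose things up to 70 mm high; near the robot (below 0.36 m in x) a screwdriver lying down.
- jig_base (a point): Centre of the underside of the cam lift jig, which is fixed to the table: aluminium base 180 (x) x 170 (y) mm, two grey cheeks up to 102 mm high, a white plate 130 x 106 mm on top whose upper face is 118 mm above the table when down. The jig's x points away from the robot, y to the left, z up; it may be turned by up to 0.25 rad.
- lever_pivot (a point): Point on the lever's turning axis, 135 mm to the right (-y) of the jig's centre line and 70 mm above the table, level sideways with the centre of the red handle. Axes as the jig's; the turning axis is this y axis.
- lever_grip (a point): Centre of the lever's red handle: a round bar 22 mm thick and 80 mm long, parallel to the turning axis, on a steel arm 14 mm thick that keeps it 120 mm from lever_pivot. The arm meets the handle 45 mm to the left (+y) of this point; the free end is 35 mm to the right. When the lever is down the handle is on the robot's side of the jig about 90 mm above the table; it swings up and away from the robot.
- lever (a joint): Angle of the cam lever, rad: 0 is down, where it starts, with the arm pointing to the robot (jig's -x) and 0.17 rad above level; it grows as the lever swings up. At 1.40 the arm points straight up: this is the highest lift. It can be turned on past that, up to a stop at 1.9, but then the plate comes down again. A spring (0.2 N m per rad) pulls it back to 0 and friction is about 0.1 N m: when let go at the top it falls back.
- lift (a joint): Height of the white plate above its lowest position, m: 0 when the lever is down, 0.020 at the highest lift with the lever at 1.40; driven only by the lever's cam; 0.3 mm lower for 0.15 rad either side of the top, 3 mm lower at the lever's far stop.

How it is judged:
By the outcome, as a careful person would: the job done as asked, in the order asked, and still so for the second after the job is handed in, while the arm keeps its last pose, push and grip.
It also fails if it takes over 54 s, if anything falls off the work surface, if the arm or the gripper's body presses on something with over 40 N, if the wrist force passes 120 N, or if a joint passes its speed limit or range.

## Working session

There is one attempt and no reset: what is moved stays moved. The work goes in short steps, Python scripts to look and compute and a tool call to move; the robot and the scene stay as the last step left them, time stands still between calls to the robot, and variables do not carry over. Pictures are saved under pics/ and viewed, about 8 in all and at most 12, crops included, and the job is handed in when it is done.

Besides the shell and the picture viewer there is one more tool, called after "Request:" as name(argument=value, ...), one argument or row to a line, values as JSON. send_rows: Moves the arm, as the interface text tells. Scaled input: -1 to 1 covers 30 mm each way for a shift and 0.08 rad each way for a turn. Its arguments: {"type":"object","properties":{"increments":{"type":"array"},"force":{"type":"number"}},"required":["increments"]}

```bash
mkdir -p pics
cat > h.py <<'E'
import numpy as np, cv2
from scipy.spatial.transform import Rotation as R
from cell import arm, get_image, calibration
np.set_printoptions(precision=4,suppress=True)
def cloud(name):
    c=calibration(name); im,d=get_image(name)
    v,u=np.mgrid[:400,:640]
    p=np.stack([(u-c['cx'])/c['fx']*d,(v-c['cy'])/c['fy']*d,d],-1)
    Rm=cv2.Rodrigues(np.array(c['rvec'],float))[0]
    w=(p-np.array(c['tvec']).ravel())@Rm
    w[d==0]=np.nan
    return im,w
def save(n,im): cv2.imwrite(n,im[...,::-1])
E
python3 - <<'E'
from h import *
print(arm.get_state())
a,wa=cloud('top'); b,wb=cloud('scene')
save('pics/top.png',a); save('pics/scene.png',b); np.savez('d.npz',a=a,wa=wa,b=b,wb=wb)
E
```

```text
{'time': 0.0, 'joint_positions': array([-1.3547,  0.0918,  1.2319, -0.    ,  1.8198, -0.0567]), 'dq': array([-0.0012, -0.0006, -0.0006,  0.0009,  0.0004, -0.0001]), 'tau': array([  0.0001, -44.6451, -40.6445,   0.0698,   0.0292,  -0.0002]), 'tool_pos': array([ 0.1617, -0.5779,  0.4035]), 'tool_rot': array([-3.1105, -0.4269,  0.0003]), 'force': array([-0.1235,  0.6077,  0.3325]), 'torque': array([-0.0298,  0.0065,  0.0653]), 'grip_width': 0.9991583773751449}
```

View pics/top.png

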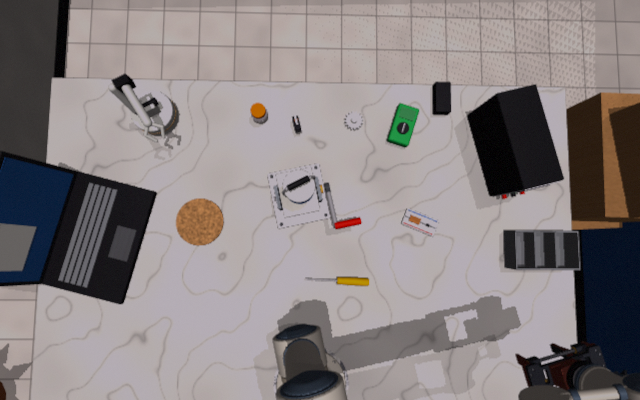

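View pics/scene.png

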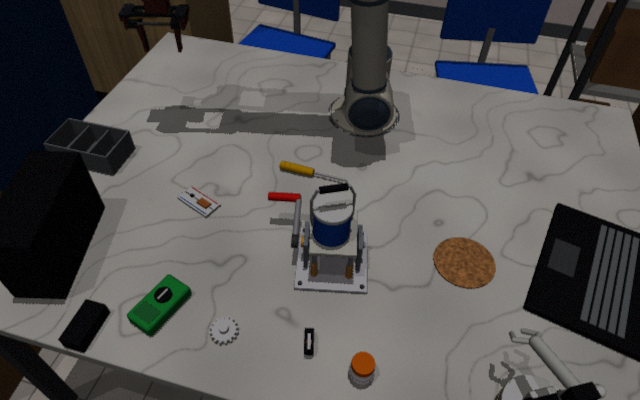

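The top view shows the canister grip near (299,184), the mat near (200,222), the red handle near (347,223) and the jig near (299,196). The mat is to the left of the jig.

Run:
```python
from h import *
D=np.load('d.npz')
for n,W,roi_mat,roi_red,roi_blk in (('a','wa',(165,235,190,255),(325,370,210,235),(280,318,172,196)),('b','wb',(425,505,230,295),(262,302,188,205),(315,352,180,196))):
    im=D[n].astype(int);w=D[W]; r,g,b=im[...,0],im[...,1],im[...,2]
    def box(m,x): k=np.zeros_like(m);k[x[2]:x[3],x[0]:x[1]]=m[x[2]:x[3],x[0]:x[1]];return k&~np.isnan(w[...,0])
    def rep(t,m):
        p=w[m]; c,(wd),ang=cv2.minAreaRect(p[:,:2].astype(np.float32)) 
        q=p[:,:2]-p[:,:2].mean(0); vv=np.linalg.svd(q,full_matrices=False)[2][0]
        print(n,t,len(p),'med',np.median(p,0),'min',np.percentile(p,2,0),'max',np.percentile(p,98,0),'rect',np.array(c),wd,'dir',np.arctan2(vv[1],vv[0]))
    rep('mat',box((r-b>50)&(w[...,2]<.03),roi_mat))
    rep('red',box((r>130)&(g<70),roi_red))
    rep('blk',box((r<60)&(g<60)&(b<60)&(w[...,2]>.22),roi_blk))
    rep('blk255',box((w[...,2]>.245),roi_blk))
im=D['a'];w=D['wa']
p=w[155:235,260:335].reshape(-1,3)
# jig base plate outline
for lo,hi in ((.006,.03),(.11,.125),(.19,.22),(.25,.3)):
    s=p[(p[:,2]>lo)&(p[:,2]<hi)]
    print(lo,len(s),np.median(s,0),cv2.minAreaRect(s[:,:2].astype(np.float32)))
print(w[218,300],w[190,270],w[200,300])
```

```text
a mat 1722 med [0.5017 0.3593 0.0064] min [0.4359 0.2935 0.0018] max [0.5661 0.4256 0.0112] rect [0.501  0.3604] (0.1425379067659378, 0.1460411250591278) dir -1.2762469814616602
a red 163 med [ 0.4973 -0.1025  0.1005] min [ 0.4853 -0.1386  0.0906] max [ 0.5114 -0.0646  0.1052] rect [ 0.4979 -0.1035] (0.018892452120780945, 0.08219940215349197) dir -1.3710148218291618
a blk 126 med [0.5922 0.0413 0.2703] min [0.5771 0.0162 0.2629] max [0.6073 0.0662 0.2742] rect [0.5893 0.0487] (0.012382869608700275, 0.07470469176769257) dir 2.046906601269141
a blk255 174 med [0.5941 0.0414 0.2694] min [0.575  0.0061 0.2504] max [0.6134 0.0771 0.2739] rect [0.5941 0.0425] (0.01502953004091978, 0.08974709361791611) dir 2.0510373136096125
b mat 2318 med [0.5057 0.3559 0.0051] min [0.4375 0.2896 0.0013] max [0.5689 0.4209 0.0088] rect [0.5018 0.3553] (0.1459621787071228, 0.14592435956001282) dir -0.6519493088028819
b red 92 med [ 0.5014 -0.1057  0.1008] min [ 0.493  -0.1389  0.0969] max [ 0.5103 -0.0698  0.104 ] rect [ 0.5007 -0.1051] (0.011279188096523285, 0.07244665175676346) dir 1.7627361001122495
b bl
[... 285 characters left out ...]
91] (0.016459407284855843, 0.0759359747171402) dir -1.1005538565245736
0.006 1157 [0.5393 0.0407 0.0129] ((0.5905971527099609, 0.0512465238571167), (0.25492727756500244, 0.23741912841796875), 0.7639545798301697)
0.11 739 [0.5532 0.056  0.1189] ((0.5878891348838806, 0.0476461723446846), (0.1300823986530304, 0.10596038401126862), 12.347713470458984)
0.19 674 [0.5895 0.0416 0.2088] ((0.5954299569129944, 0.04293021559715271), (0.08717120438814163, 0.08584205061197281), 0.07805173844099045)
0.25 171 [0.5941 0.0413 0.2695] ((0.5945685505867004, 0.041557781398296356), (0.01502953004091978, 0.08477148413658142), 27.565744400024414)
[0.5142 0.0408 0.012 ] [0.6022 0.1369 0.0157] [0.5547 0.0371 0.2078]
```

```bash
cat >> h.py <<'E'
def togo(x,y,z,jaw):
    """remaining tool-frame move (in row units) to tool-down pose with grasp point at xyz, jaw axis at angle jaw (mod pi)"""
    s=arm.get_state(); Rt=R.from_rotvec(s['tool_rot'])
    best=None
    for k in (0,np.pi,-np.pi):
        a=jaw+k; yv=np.array([np.cos(a),np.sin(a),0]); zv=np.array([0,0,-1.]); xv=np.cross(yv,zv)
        T=R.from_matrix(np.stack([xv,yv,zv],1)); rv=(Rt.inv()*T).as_rotvec()
        if best is None or np.linalg.norm(rv)<np.linalg.norm(best[0]): best=(rv,T)
    d=np.array([x,y,z+.163])-s['tool_pos']
    print('t',round(s['time'],2),'pos',s['tool_pos'],'j',s['joint_positions'],'F',s['force'],'grip',round(s['grip_width'],3))
    print('turn rows',best[0]/.08,'| shift rows now-axes',Rt.inv().apply(d)/.03,'| target-axes',best[1].inv().apply(d)/.03)
E
python3 - <<'E'
from h import *
print(R.from_rotvec(arm.get_state()['tool_rot']).as_matrix())
togo(.595,.041,.32,.477)
E
```

```text
[[ 0.963   0.2694 -0.0003]
 [ 0.2694 -0.963   0.0016]
 [ 0.0001 -0.0017 -1.    ]]
t 0.1 pos [ 0.1617 -0.5779  0.4037] j [-1.3547  0.0918  1.2317  0.      1.8198 -0.0567] F [ 0.0048  0.1363 -0.6838] grip 0.999
turn rows [-0.0183  0.0131 17.0823] | shift rows now-axes [ 19.4685 -15.9788  -2.6159] | target-axes [-11.6945 -22.3032  -2.6444]
```

Request:
send_rows(
  increments=[
    [[0,0,-0.5,0,0,-1,1],[0,0,-0.6,0,0,-1,1],[0,0,-0.6,0,0,-1,1],[0,0,-0.6,0,0,-1,1],[0,0,-0.3,0,0,-1,1]],
  ],
)

```text
time: 0.52
tool_pos: [0.1616, -0.5776, 0.4848]
tool_rot: [2.962, 1.042, -0.0]
force: [0.6, 0.8, 0.4]
grip_width: 1.002
```

Request:
send_rows(
  increments=[
    [[0,0,0,0,0,-1,1],[0,0,0,0,0,-1,1],[0,0,0,0,0,-1,1],[0,0,0,0,0,-1,1],[0,0,0,0,0,-1,1]],
  ],
)

```text
time: 0.93
tool_pos: [0.1617, -0.578, 0.482]
tool_rot: [-2.696, -1.61, -0.001]
force: [0.4, 0.4, -0.4]
grip_width: 0.998
```

Request:
send_rows(
  increments=[
    [[0,0,0,0,0,-1,1],[0,0,0,0,0,-1,1],[0,0,0,0,0,-1,1],[0,0,0,0,0,-1,1],[0,0,0,0,0,-1,1]],
  ],
)

```text
time: 1.35
tool_pos: [0.1617, -0.5779, 0.482]
tool_rot: [-2.323, -2.114, -0.001]
force: [0.6, -0.2, 0.0]
grip_width: 0.999
```

Request:
send_rows(
  increments=[
    [[0,0,0,0,0,-1,1],[0,0,0,0,0,-1,1],[0,0,0,0,0,-1,1],[0,0,0,0,0,-1,1],[0,0,0,0,0,-1,1]],
  ],
)

```text
time: 1.77
tool_pos: [0.1617, -0.578, 0.482]
tool_rot: [-1.857, -2.533, -0.001]
force: [-0.5, -0.3, 0.2]
grip_width: 1.002
```

Request:
send_rows(
  increments=[
    [[0,0,0,0,0,-1,1],[0,0,0,0,0,-0.7,1],[0,0,0,0,0,-0.5,1],[0.2,0.4,0,0,0,0,1],[0.4,0.8,0,0,0,0,1]],
  ],
)

```text
time: 2.18
tool_pos: [0.1847, -0.546, 0.4809]
tool_rot: [-1.637, -2.679, -0.002]
force: [0.0, -0.0, -0.3]
grip_width: 0.999
```

Request:
send_rows(
  increments=[
    [[0.5,1,0,0,0,0,1],[0.5,1,0,0,0,0,1],[0.5,1,0,0,0,0,1],[0.5,1,0,0,0,0,1],[0.5,1,0,0,0,0,1]],
  ],
)

```text
time: 2.6
tool_pos: [0.2849, -0.4075, 0.4824]
tool_rot: [-1.634, -2.683, -0.001]
force: [1.0, -0.5, -0.1]
grip_width: 1.001
```

Request:
send_rows(
  increments=[
    [[0.5,1,0,0,0,0,1],[0.5,1,0,0,0,0,1],[0.5,1,0,0,0,0,1],[0.5,1,0,0,0,0,1],[0.5,1,0,0,0,0,1]],
  ],
)

```text
time: 3.02
tool_pos: [0.3832, -0.2717, 0.4825]
tool_rot: [1.634, 2.683, 0.0]
force: [-0.3, -0.0, 0.1]
grip_width: 1.003
```

Run:
```python
from h import *
togo(.595,.041,.32,.477)
```

```text
t 3.02 pos [ 0.3832 -0.2717  0.4825] j [-0.6893 -0.2254  1.394   0.0003  1.973  -1.1659] F [-0.2738 -0.0472  0.1046] grip 1.003
turn rows [ 0.0029 -0.0015 -0.0031] | shift rows now-axes [ 6.0231 11.0551 -0.014 ] | target-axes [ 6.0204 11.0566 -0.0173]
```

Request:
send_rows(
  increments=[
    [[0.55,1,0,0,0,0,1],[0.55,1,0,0,0,0,1],[0.55,1,0,0,0,0,1],[0.55,1,0,0,0,0,1],[0.55,1,0,0,0,0,1]],
  ],
)

```text
time: 3.43
tool_pos: [0.4782, -0.1294, 0.4825]
tool_rot: [-1.634, -2.683, -0.0]
force: [0.2, -0.6, -0.2]
grip_width: 1.0
```

Request:
send_rows(
  increments=[
    [[0.55,1,0,0,0,0,1],[0.55,1,0,0,0,0,1],[0.55,1,0,0,0,0,1],[0.55,1,0,0,0,0,1],[0.55,1,0,0,0,0,1]],
  ],
)

```text
time: 3.85
tool_pos: [0.5733, 0.0128, 0.4825]
tool_rot: [-1.634, -2.683, -0.0]
force: [0.6, -0.6, 0.7]
grip_width: 0.996
```

Request:
send_rows(
  increments=[
    [[0.3,0.6,0,0,0,0,1],[0,0,0,0,0,0,1],[0,0,0,0,0,0,1],[0,0,0,0,0,0,1],[0,0,0,0,0,0,1]],
  ],
)

```text
time: 4.27
tool_pos: [0.5843, 0.0259, 0.4831]
tool_rot: [1.634, 2.683, -0.0]
force: [-0.3, -0.2, 0.4]
grip_width: 1.002
```

Run:
```python
from h import *
togo(.595,.041,.263,.477)
im,w=cloud('wrist'); save('pics/w1.png',im); np.savez('w1.npz',im=im,w=w)
m=(w[...,2]>.25)&(w[...,2]<.29)&(np.hypot(w[...,0]-.595,w[...,1]-.041)<.06)
mb=m&(im.max(2)<70)
for k in (m,mb):
    p=w[k]; print(len(p),np.median(p,0),cv2.minAreaRect(p[:,:2].astype(np.float32)))
    q=p[:,:2]-p[:,:2].mean(0); v=np.linalg.svd(q,full_matrices=False)[2][0]; print(np.arctan2(v[1],v[0]),p[:,2].max())
```

```text
t 4.27 pos [0.5843 0.0259 0.4831] j [-0.0138  0.0813  1.1011 -0.0003  1.9588 -0.4904] F [-0.2927 -0.1864  0.4253] grip 1.002
turn rows [ 0.0029  0.0055 -0.0064] | shift rows now-axes [0.285  0.5462 1.9021] | target-axes [0.2839 0.5468 1.9021]
1903 [0.5907 0.0439 0.2695] ((0.5929968953132629, 0.04070551320910454), (0.015905724838376045, 0.08250893652439117), 27.65428352355957)
-1.0941453876417082 0.2728375610749921
1671 [0.5912 0.0424 0.2698] ((0.5909757614135742, 0.04342623054981232), (0.015158038586378098, 0.07543563097715378), 27.281455993652344)
-1.0932532393315322 0.2728375610749921
```

View pics/w1.png

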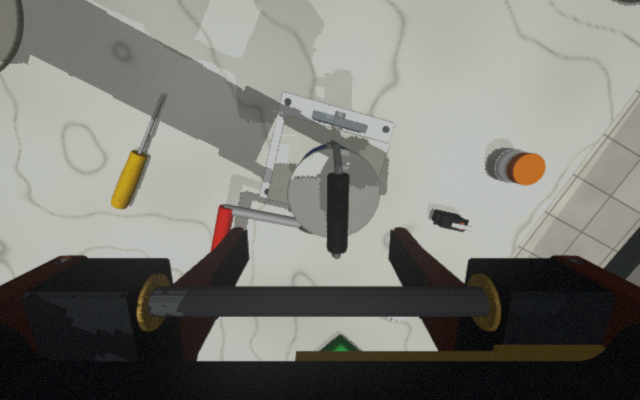

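Bar spans (338,175)–(338,252), vertical in the picture and so aligned with the pads. Fine alignment, descend, grip.

Request:
send_rows(
  increments=[
    [[0.2,0.3,0,0,0,0,1],[0.13,0.23,0,0,0,0,1],[0,0,0.3,0,0,0,1],[0,0,0.5,0,0,0,1],[0,0,0.5,0,0,0,1]],
  ],
  force=40,
)

```text
time: 4.73
tool_pos: [0.5948, 0.043, 0.4429]
tool_rot: [1.632, 2.684, 0.001]
force: [0.1, -1.3, -0.9]
grip_width: 0.999
```

Request:
send_rows(
  increments=[
    [[0,0,0.4,0,0,0,1],[0,0,0.2,0,0,0,1],[0,0,0,0,0,0,0],[0,0,0,0,0,0,-0.4],[0,0,0,0,0,0,-1]],
  ],
)

```text
time: 5.15
tool_pos: [0.5946, 0.0428, 0.4266]
tool_rot: [1.632, 2.683, 0.001]
force: [0.6, -0.0, 0.1]
grip_width: 0.812
```

Request:
send_rows(
  increments=[
    [[0,0,0,0,0,0,-1],[0,0,0,0,0,0,-1],[0,0,0,0,0,0,-1],[0,0,0,0,0,0,-1],[0,0,0,0,0,0,-1]],
  ],
)

```text
time: 5.57
tool_pos: [0.5946, 0.0428, 0.4258]
tool_rot: [1.632, 2.684, 0.0]
force: [-0.1, -0.8, -0.7]
grip_width: 0.434
```

Request:
send_rows(
  increments=[
    [[0,0,0,0,0,0,-1],[0,0,0,0,0,0,-1],[0,0,0,0,0,0,-1],[0,0,0,0,0,0,-1],[0,0,0,0,0,0,-1]],
  ],
)

```text
time: 5.98
tool_pos: [0.5945, 0.0427, 0.4257]
tool_rot: [-1.632, -2.684, 0.001]
force: [-1.7, -0.1, 1.0]
grip_width: 0.172
```

Run:
```python
from h import *
togo(.594,.042,.263,.477)
```

```text
t 5.98 pos [0.5945 0.0427 0.4257] j [ 0.0147  0.0859  1.1989 -0.0002  1.8572 -0.4632] F [-1.6871 -0.1281  0.9731] grip 0.172
turn rows [-0.0048  0.      0.0109] | shift rows now-axes [-0.0136 -0.0249 -0.0092] | target-axes [-0.0136 -0.0249 -0.0092]
```

Request:
send_rows(
  increments=[
    [[0,0,0,0,0,0,-1],[0,0,0,0,0,0,-1],[0,0,-0.1,0,0,0,-1],[0,0,-0.2,0,0,0,-1],[0,0,-0.2,0,0,0,-1]],
  ],
)

```text
time: 6.4
tool_pos: [0.5948, 0.0429, 0.4399]
tool_rot: [-1.631, -2.683, 0.001]
force: [-0.2, 0.0, -4.8]
grip_width: 0.168
```

Request:
send_rows(
  increments=[
    [[0,0,-0.3,0,0,0,-1],[0,0,-0.3,0,0,0,-1],[0,0,-0.2,0,0,0,-1],[0,0,-0.1,0,0,0,-1],[0,0,0,0,0,0,-1]],
  ],
)

```text
time: 6.82
tool_pos: [0.5945, 0.0428, 0.4691]
tool_rot: [1.631, 2.683, 0.002]
force: [0.7, -0.1, -5.1]
grip_width: 0.172
```

Run:
```python
from h import *
togo(.502,.358,.30,.477)
b,w=cloud('scene'); save('pics/s2.png',b[120:320,200:520])
```

```text
t 6.82 pos [0.5945 0.0428 0.4691] j [ 0.0148  0.1033  1.1029  0.      1.9333 -0.4633] F [ 0.6874 -0.0583 -5.0531] grip 0.172
turn rows [0.0241 0.0117 0.0135] | shift rows now-axes [10.748   2.0944  0.1974] | target-axes [10.7501  2.0832  0.2035]
```

View pics/s2.png

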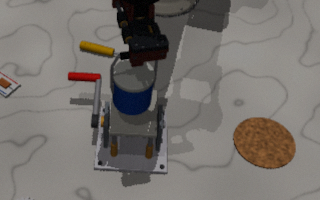

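Canister hangs upright, clear of the plate (pixel ~(132,90) in the crop), load 5 N. Carry to the mat.

Request:
send_rows(
  increments=[
    [[0.2,0.04,0,0,0,0,-1],[0.4,0.08,0,0,0,0,-1],[0.6,0.12,0,0,0,0,-1],[0.6,0.12,0,0,0,0,-1],[0.6,0.12,0,0,0,0,-1]],
  ],
)

```text
time: 7.28
tool_pos: [0.5737, 0.1149, 0.4671]
tool_rot: [-1.632, -2.683, 0.0]
force: [0.1, 1.0, -3.5]
grip_width: 0.169
```

Request:
send_rows(
  increments=[
    [[0.6,0.12,0,0,0,0,-1],[0.6,0.12,0,0,0,0,-1],[0.6,0.12,0,0,0,0,-1],[0.6,0.12,0,0,0,0,-1],[0.6,0.12,0,0,0,0,-1]],
  ],
)

```text
time: 7.7
tool_pos: [0.5479, 0.2034, 0.4672]
tool_rot: [-1.631, -2.684, 0.0]
force: [0.3, 0.3, -4.1]
grip_width: 0.173
```

Request:
send_rows(
  increments=[
    [[0.6,0.12,0,0,0,0,-1],[0.6,0.12,0,0,0,0,-1],[0.6,0.12,0,0,0,0,-1],[0.6,0.12,0,0,0,0,-1],[0.6,0.12,0,0,0,0,-1]],
  ],
)

```text
time: 8.12
tool_pos: [0.5223, 0.2915, 0.4671]
tool_rot: [-1.631, -2.684, 0.001]
force: [-1.5, 0.5, -3.6]
grip_width: 0.171
```

Request:
send_rows(
  increments=[
    [[0.6,0.12,0,0,0,0,-1],[0.6,0.12,0,0,0,0,-1],[0.5,0.1,0,0,0,0,-1],[0.4,0.08,0,0,0,0,-1],[0.2,0.04,0,0,0,0,-1]],
  ],
)

```text
time: 8.53
tool_pos: [0.503, 0.3592, 0.4672]
tool_rot: [-1.629, -2.685, 0.0]
force: [0.2, 0.3, -4.0]
grip_width: 0.167
```

Run:
```python
from h import *
togo(.502,.358,.1505,.477)
```

```text
t 8.53 pos [0.503  0.3592 0.4672] j [0.565  0.1649 1.0391 0.0006 1.9381 0.0853] F [ 0.1525  0.3269 -4.0029] grip 0.167
turn rows [-0.0085 -0.0064  0.0367] | shift rows now-axes [-0.0241 -0.0454  5.1233] | target-axes [-0.0216 -0.0488  5.1232]
```

Request:
send_rows(
  increments=[
    [[0,0,0.2,0,0,0,-1],[0,0,0.4,0,0,0,-1],[0,0,0.6,0,0,0,-1],[0,0,0.6,0,0,0,-1],[0,0,0.6,0,0,0,-1]],
  ],
)

```text
time: 8.95
tool_pos: [0.5043, 0.3564, 0.3945]
tool_rot: [1.634, 2.683, -0.0]
force: [-0.3, 0.3, -3.2]
grip_width: 0.173
```

Request:
send_rows(
  increments=[
    [[0,0,0.6,0,0,0,-1],[0,0,0.6,0,0,0,-1],[0,0,0.6,0,0,0,-1],[0,0,0.3,0,0,0,-1],[0,0,0.2,0,0,0,-1]],
  ],
)

```text
time: 9.37
tool_pos: [0.504, 0.3565, 0.3245]
tool_rot: [-1.633, -2.682, 0.004]
force: [0.2, -0.2, -4.0]
grip_width: 0.168
```

Request:
send_rows(
  increments=[
    [[0,0,0.05,0,0,0,-1],[0,0,0.05,0,0,0,-1],[0,0,0.05,0,0,0,-1],[0,0,0.05,0,0,0,-1],[0,0,0.05,0,0,0,-1]],
  ],
)

```text
time: 9.78
tool_pos: [0.504, 0.3574, 0.3201]
tool_rot: [1.632, 2.684, 0.002]
force: [1.3, 0.2, -4.3]
grip_width: 0.167
```

Run:
```python
from h import *
togo(.502,.358,.15,.477)
```

```text
t 9.78 pos [0.504  0.3574 0.3201] j [ 0.5618  0.1378  1.3298 -0.      1.6723  0.0837] F [ 1.3183  0.2135 -4.3145] grip 0.167
turn rows [ 0.0208 -0.0017  0.0135] | shift rows now-axes [ 0.0482 -0.0521  0.2358] | target-axes [ 0.0482 -0.0517  0.2359]
```

Request:
send_rows(
  increments=[
    [[0,0,0.04,0,0,0,-1],[0,0,0.04,0,0,0,-1],[0,0,0.04,0,0,0,-1],[0,0,0.03,0,0,0,-1],[0,0,0.03,0,0,0,-1]],
  ],
)

```text
time: 10.2
tool_pos: [0.5039, 0.3574, 0.3136]
tool_rot: [-1.632, -2.684, 0.0]
force: [-0.3, -0.4, -3.7]
grip_width: 0.171
```

Request:
send_rows(
  increments=[
    [[0,0,0.03,0,0,0,-1],[0,0,0.02,0,0,0,-1],[0,0,0,0,0,0,-1],[0,0,0,0,0,0,-1],[0,0,0,0,0,0,-1]],
  ],
)

```text
time: 10.62
tool_pos: [0.5039, 0.3573, 0.3129]
tool_rot: [1.632, 2.684, 0.001]
force: [-0.8, -0.5, 0.3]
grip_width: 0.172
```

Load has passed to the mat. Release gradually, then go straight up.

Request:
send_rows(
  increments=[
    [[0,0,0,0,0,0,-0.5],[0,0,0,0,0,0,-0.3],[0,0,0,0,0,0,0],[0,0,0,0,0,0,0.4],[0,0,0,0,0,0,0.5]],
  ],
)

```text
time: 11.03
tool_pos: [0.504, 0.3573, 0.3124]
tool_rot: [1.632, 2.684, 0.001]
force: [-0.3, 0.5, -0.4]
grip_width: 0.512
```

Request:
send_rows(
  increments=[
    [[0,0,0,0,0,0,0.5],[0,0,0,0,0,0,0.5],[0,0,-0.2,0,0,0,0.5],[0,0,-0.5,0,0,0,0.5],[0,0,-0.8,0,0,0,0.5]],
  ],
)

```text
time: 11.45
tool_pos: [0.5037, 0.3572, 0.3551]
tool_rot: [-1.631, -2.682, 0.007]
force: [0.3, -0.3, -1.2]
grip_width: 0.752
```

Request:
send_rows(
  increments=[
    [[0,0,-1,0,0,0,0.5],[0,0,-1,0,0,0,0.5],[0,0,-0.8,0,0,0,0.5],[0,0,-0.4,0,0,0,0.5],[0,0,0,0,0,0,0.5]],
  ],
)

```text
time: 11.87
tool_pos: [0.5036, 0.3571, 0.4583]
tool_rot: [1.631, 2.681, 0.011]
force: [-0.1, 0.1, 0.9]
grip_width: 0.75
```

Run:
```python
from h import *
# lever grip (down) from the top+scene views
togo(.4995,-.109,.24,.21)
b,w=cloud('scene'); save('pics/s3.png',b[130:330,250:570])
m=(b[...,2].astype(int)-b[...,0]>50)&(w[...,2]>.02)&(w[...,2]<.12)&(np.hypot(w[...,0]-.5,w[...,1]-.357)<.09)
p=w[m]; print(len(p),p.min(0),p.max(0))
m=(w[...,2]>.132)&(w[...,2]<.165)&(np.hypot(w[...,0]-.504,w[...,1]-.357)<.07); print('grip',np.median(w[m],0))
```

```text
t 11.87 pos [0.5036 0.3571 0.4583] j [0.5617 0.1542 1.0669 0.     1.913  0.0838] F [-0.0834  0.1035  0.8597] grip 0.75
turn rows [ 0.0917 -0.0205  3.3496] | shift rows now-axes [-13.7342  -7.2805   1.7813] | target-axes [-15.167   -3.3715   1.8445]
54 [0.5371 0.3367 0.0215] [0.546  0.3753 0.0757]
grip [0.5066 0.3517 0.1545]
```

View pics/s3.png

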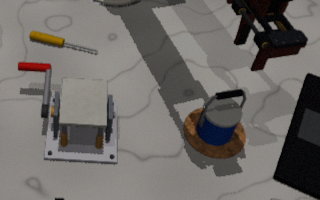

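The canister stands upright in the middle of the mat (crop ~(222,122)). The red handle is unchanged at (35,66). On to the lever.

Request:
send_rows(
  increments=[
    [[0,0,0,0.05,0,0.6,0.8],[0,0,0,0.04,0,1,0.8],[0,0,0,0,0,1,0.8],[0,0,0,0,0,0.75,0.8],[-0.4,-0.1,0,0,0,0,0.8]],
  ],
)

```text
time: 12.33
tool_pos: [0.5035, 0.346, 0.4505]
tool_rot: [-1.973, -2.438, 0.015]
force: [0.7, 0.2, -1.0]
grip_width: 0.897
```

Request:
send_rows(
  increments=[
    [[-0.8,-0.18,0,0,0,0,0.8],[-1,-0.22,0,0,0,0,0.8],[-1,-0.22,0,0,0,0,0.8],[-1,-0.22,0,0,0,0,0.8],[-1,-0.22,0,0,0,0,0.8]],
  ],
)

```text
time: 12.75
tool_pos: [0.502, 0.1955, 0.4523]
tool_rot: [-1.971, -2.441, 0.013]
force: [0.1, 0.5, -0.3]
grip_width: 0.899
```

Request:
send_rows(
  increments=[
    [[-1,-0.22,0,0,0,0,0.8],[-1,-0.22,0,0,0,0,0.8],[-1,-0.22,0,0,0,0,0.8],[-1,-0.22,0,0,0,0,0.8],[-1,-0.22,0,0,0,0,0.8]],
  ],
)

```text
time: 13.17
tool_pos: [0.5007, 0.0419, 0.4529]
tool_rot: [-1.971, -2.441, 0.012]
force: [0.4, -0.5, -0.4]
grip_width: 0.901
```

Request:
send_rows(
  increments=[
    [[-1,-0.22,0,0,0,0,0.8],[-1,-0.22,0,0,0,0,0.8],[-1,-0.22,0,0,0,0,0.8],[-0.6,-0.15,0,0,0,0,0.8],[-0.3,-0.1,0,0,0,0,0.8]],
  ],
)

```text
time: 13.58
tool_pos: [0.4984, -0.0789, 0.4531]
tool_rot: [-1.975, -2.437, 0.013]
force: [-0.4, -0.1, -0.5]
grip_width: 0.899
```

Request:
send_rows(
  increments=[
    [[-0.1,0,0.3,0,0,0,0.8],[0,0,0.6,0,0,0,0.8],[0,0,0.6,0,0,0,0.8],[0,0,0.3,0,0,0,0.8],[0,0,0,0,0,0,0.8]],
  ],
)

```text
time: 14.0
tool_pos: [0.4991, -0.0785, 0.397]
tool_rot: [-1.969, -2.437, 0.013]
force: [0.0, 0.1, -0.3]
grip_width: 0.903
```

Run:
```python
from h import *
togo(.4995,-.109,.0905,.21)
im,w=cloud('wrist'); save('pics/w2.png',im)
i=im.astype(int); m=(i[...,0]>110)&(i[...,1]<70)&(i[...,2]<70)&(w[...,2]>.07)&(w[...,2]<.13)&(np.hypot(w[...,0]-.5,w[...,1]+.105)<.07)
p=w[m]; print(len(p),np.median(p,0),p[:,2].max(),cv2.minAreaRect(p[:,:2].astype(np.float32)))
```

```text
t 14.0 pos [ 0.4991 -0.0785  0.397 ] j [-0.2219 -0.1603  1.4898 -0.0042  1.8231 -0.4347] F [ 0.0104  0.0654 -0.2646] grip 0.903
turn rows [-0.1471 -0.0119  0.0217] | shift rows now-axes [-1.0024 -0.1458  4.7856] | target-axes [-0.9981 -0.2004  4.7845]
992 [ 0.4975 -0.1018  0.1007] 0.10330738676436722 ((0.4971020221710205, -0.10340311378240585), (0.017418408766388893, 0.07699128985404968), 12.334583282470703)
```

View pics/w2.png

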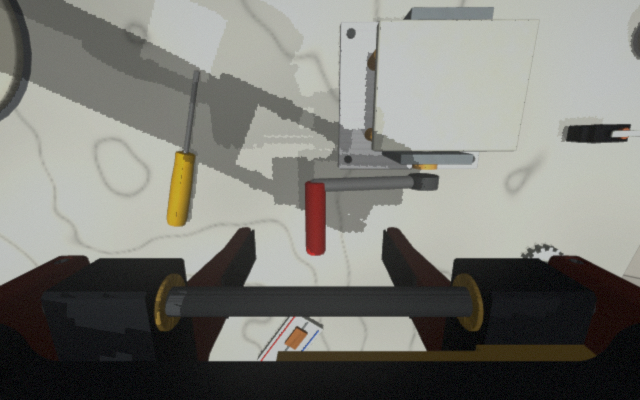

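Handle spans (315,183)–(315,254), parallel to the pads; arm goes to the right of its upper end. Position agrees with the first measurement.

Request:
send_rows(
  increments=[
    [[-0.4,-0.1,0,-0.15,0,0,0.8],[-0.4,-0.1,0,0,0,0,0.8],[-0.2,0,0.3,0,0,0,0.8],[0,0,0.6,0,0,0,0.8],[0,0,0.7,0,0,0,0.8]],
  ],
  force=20,
)

```text
time: 14.47
tool_pos: [0.5003, -0.1106, 0.3535]
tool_rot: [1.973, 2.435, 0.007]
force: [0.8, 0.9, 0.3]
grip_width: 0.903
```

Request:
send_rows(
  increments=[
    [[0,0,0.7,0,0,0,0.8],[0,0,0.7,0,0,0,0.8],[0,0,0.6,0,0,0,0.8],[0,0,0.4,0,0,0,0.8],[0,0,0.3,0,0,0,0.8]],
  ],
)

```text
time: 14.88
tool_pos: [0.5003, -0.1101, 0.27]
tool_rot: [1.975, 2.44, 0.003]
force: [0.7, 0.2, -0.3]
grip_width: 0.899
```

Request:
send_rows(
  increments=[
    [[0,0,0.2,0,0,0,0.8],[0,0,0.1,0,0,0,0.8],[0,0,0,0,0,0,0.8],[0,0,0,0,0,0,0.8],[0,0,0,0,0,0,0.8]],
  ],
)

```text
time: 15.3
tool_pos: [0.5007, -0.11, 0.2637]
tool_rot: [1.973, 2.437, 0.006]
force: [-0.1, -0.7, -0.1]
grip_width: 0.902
```

Run:
```python
from h import *
togo(.499,-.1085,.0905,.2155)
```

```text
t 15.3 pos [ 0.5007 -0.11    0.2637] j [-0.283  -0.1301  1.6986  0.001   1.5663 -0.493 ] F [-0.097  -0.6833 -0.0986] grip 0.902
turn rows [ 0.0812  0.0295 -0.0685] | shift rows now-axes [ 0.0621 -0.0483  0.3396] | target-axes [ 0.0616 -0.0457  0.3401]
```

Request:
send_rows(
  increments=[
    [[0.06,-0.05,0.2,0,0,-0.07,0.8],[0,0,0.14,0,0,0,0.5],[0,0,0,0,0,0,0],[0,0,0,0,0,0,-0.5],[0,0,0,0,0,0,-1]],
  ],
)

```text
time: 15.72
tool_pos: [0.4987, -0.1085, 0.2524]
tool_rot: [1.967, 2.444, 0.004]
force: [0.5, -0.5, -0.6]
grip_width: 0.634
```

Request:
send_rows(
  increments=[
    [[0,0,0,0,0,0,-1],[0,0,0,0,0,0,-1],[0,0,0,0,0,0,-1],[0,0,0,0,0,0,-1],[0,0,0,0,0,0,-1]],
  ],
)

```text
time: 16.13
tool_pos: [0.4984, -0.1086, 0.2524]
tool_rot: [1.968, 2.445, 0.002]
force: [-15.5, -3.2, 6.6]
grip_width: 0.253
```

Request:
send_rows(
  increments=[
    [[0,0,0,0,0,0,-1],[0,0,0,0,0,0,-1],[0,0,0,0,0,0,-1],[0,0,0,0,0,0,-1],[0,0,0,0,0,0,-1]],
  ],
)

```text
time: 16.55
tool_pos: [0.498, -0.1087, 0.2524]
tool_rot: [1.969, 2.445, 0.001]
force: [-5.1, -0.5, 2.2]
grip_width: 0.241
```

Run:
```python
from h import *
togo(.499,-.1085,.0905,.2155)
s=arm.get_state(); Rt=R.from_rotvec(s['tool_rot']); print(Rt.as_matrix())
th0=.17; L=.12; e=np.array([np.cos(.2155),np.sin(.2155),0])
prev=None
N=20
for k in range(N+1):
    a=th0+1.40*k/N
    p=L*(-np.cos(a)*e+np.array([0,0,np.sin(a)]))
    if prev is not None: print(k,Rt.inv().apply(p-prev)/.03)
    prev=p
```

```text
t 16.55 pos [ 0.498  -0.1087  0.2524] j [-0.2816 -0.1304  1.7192 -0.0003  1.5505 -0.4969] F [-5.1449 -0.4977  2.2388] grip 0.241
turn rows [ 0.0245  0.0169 -0.0031] | shift rows now-axes [ 0.0002  0.034  -0.0375] | target-axes [ 0.0002  0.0339 -0.0376]
[[-0.2136  0.9769  0.0022]
 [ 0.9769  0.2136 -0.0009]
 [-0.0013  0.002  -1.    ]]
1 [-0.0004  0.0575 -0.274 ]
2 [-0.0003  0.0765 -0.2693]
3 [-0.0003  0.0952 -0.2633]
4 [-0.0003  0.1134 -0.256 ]
5 [-0.0003  0.131  -0.2474]
6 [-0.0003  0.148  -0.2376]
7 [-0.0003  0.1642 -0.2267]
8 [-0.0002  0.1797 -0.2147]
9 [-0.0002  0.1943 -0.2016]
10 [-0.0002  0.2079 -0.1875]
11 [-0.0002  0.2205 -0.1725]
12 [-0.0002  0.232  -0.1566]
13 [-0.0001  0.2424 -0.14  ]
14 [-0.0001  0.2516 -0.1227]
15 [-0.0001  0.2596 -0.1048]
16 [-0.0001  0.2663 -0.0864]
17 [-0.      0.2717 -0.0676]
18 [ 0.      0.2757 -0.0484]
19 [ 0.      0.2784 -0.029 ]
20 [ 0.0001  0.2798 -0.0095]
```

Request:
send_rows(
  increments=[
    [[0,0.06,-0.27,0,0,0,-1],[0,0.08,-0.27,0,0,0,-1],[0,0.1,-0.26,0,0,0,-1],[0,0.11,-0.26,0,0,0,-1],[0,0.13,-0.25,0,0,0,-1]],
  ],
)

```text
time: 16.97
tool_pos: [0.511, -0.106, 0.2916]
tool_rot: [-1.97, -2.445, 0.005]
force: [-13.8, -3.5, 1.1]
grip_width: 0.241
```

Request:
send_rows(
  increments=[
    [[0,0.15,-0.24,0,0,0,-1],[0,0.16,-0.23,0,0,0,-1],[0,0.18,-0.21,0,0,0,-1],[0,0.19,-0.2,0,0,0,-1],[0,0.21,-0.19,0,0,0,-1]],
  ],
)

```text
time: 17.38
tool_pos: [0.5358, -0.1005, 0.3272]
tool_rot: [-1.971, -2.444, 0.009]
force: [-27.0, -3.4, 20.2]
grip_width: 0.239
```

Run:
```python
from h import *
e=np.array([np.cos(.2155),np.sin(.2155),0])
a=.17+.7; p=np.array([.6145,-.0832,.07])+.12*(-np.cos(a)*e+np.array([0,0,np.sin(a)]))
togo(*p,.2155)
```

```text
t 17.38 pos [ 0.5358 -0.1005  0.3272] j [-0.2467 -0.0562  1.5165 -0.0041  1.6856 -0.4606] F [-27.0058  -3.4116  20.2357] grip 0.239
turn rows [-0.0702  0.0223 -0.0256] | shift rows now-axes [0.0043 0.1077 0.0812] | target-axes [0.0039 0.1073 0.0818]
```

Radial load is building up (about 34 N), so the commanded arc is a few mm too tight; correct outward and see.

Request:
send_rows(
  increments=[
    [[0,-0.04,-0.05,0,0,0,-1],[0,-0.04,-0.04,0,0,0,-1],[0,0,0,0,0,0,-1],[0,0,0,0,0,0,-1],[0,0,0,0,0,0,-1]],
  ],
)

```text
time: 17.8
tool_pos: [0.5353, -0.1005, 0.3286]
tool_rot: [1.968, 2.444, 0.001]
force: [-9.6, -1.4, 7.2]
grip_width: 0.243
```

Run:
```python
from h import *
e=np.array([np.cos(.2155),np.sin(.2155),0])
a=.17+.7; p=np.array([.6145,-.0832,.07])+.12*(-np.cos(a)*e+np.array([0,0,np.sin(a)]))
togo(*p,.2155)
print(arm.get_state()['torque'])
for n in ('scene','top'):
    im,w=cloud(n); i=im.astype(int)
    m=(i[...,0]>110)&(i[...,1]<70)&(i[...,2]<70)&(w[...,2]>.1)&(w[...,2]<.22)&(np.hypot(w[...,0]-.54,w[...,1]+.1)<.08)
    q=w[m]; print(n,len(q)); 
    if len(q): print(np.median(q,0),q.min(0),q.max(0))
    if n=='scene': save('pics/s4.png',cv2.resize(im[150:300,240:400],(640,600)))
```

```text
t 17.8 pos [ 0.5353 -0.1005  0.3286] j [-0.2479 -0.0614  1.5189 -0.0008  1.6808 -0.4627] F [-9.5767 -1.4421  7.1922] grip 0.243
turn rows [ 0.0323  0.0271 -0.0087] | shift rows now-axes [-0.0005  0.1239  0.1296] | target-axes [-0.0008  0.1242  0.1293]
[-0.3608  1.6995 -0.0351]
scene 0
top 0
```

View pics/s4.png

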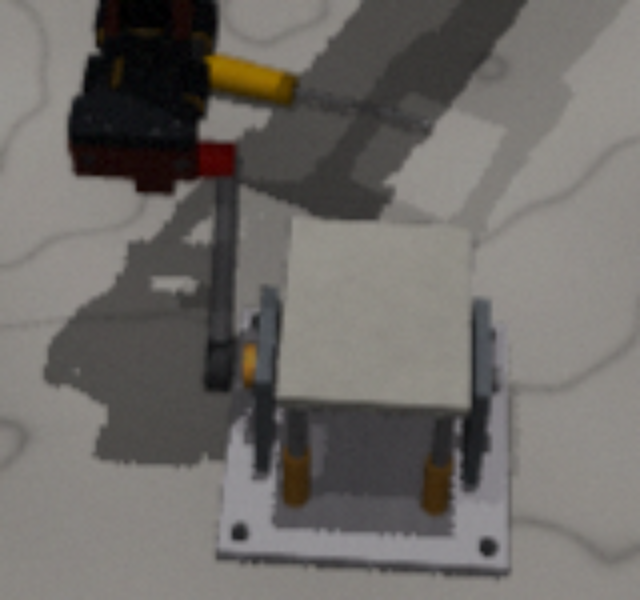

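Handle (at (215,160)) is held and the lever and plate are rising. The load dropped to 12 N after the outward correction; continue with the corrected arc, watching the force.

Request:
send_rows(
  increments=[
    [[0,0.15,-0.2,0,0,0,-1],[0,0.2,-0.15,0,0,0,-1],[0,0.2,-0.14,0,0,0,-1],[0,0.21,-0.13,0,0,0,-1],[0,0.22,-0.11,0,0,0,-1]],
  ],
)

```text
time: 18.32
tool_pos: [0.5639, -0.0943, 0.351]
tool_rot: [1.969, 2.444, -0.0]
force: [-11.0, -1.1, 8.6]
grip_width: 0.241
```

Run:
```python
from h import *
togo(.498+.1183*np.cos(.2155),-.1087+.1183*np.sin(.2155),.197,.2155)
```

```text
t 18.32 pos [ 0.5639 -0.0943  0.351 ] j [-0.2248  0.0095  1.4097 -0.0013  1.7198 -0.4395] F [-11.0415  -1.0503   8.6431] grip 0.241
turn rows [ 0.0221  0.0281 -0.0115] | shift rows now-axes [ 0.0002  1.6954 -0.2977] | target-axes [-0.0007  1.6949 -0.3007]
```

The implied arc doesn't match a 120 mm radius, so measure the arm angle directly from the cameras.

```bash
cat >> h.py <<'E'
def leverang(n,im,w,piv=(.6145,-.0832),yaw=.2155):
    c,s=np.cos(yaw),np.sin(yaw); dx=w[...,0]-piv[0]; dy=w[...,1]-piv[1]
    x=c*dx+s*dy; y=-s*dx+c*dy; z=w[...,2]-.07
    i=im.astype(int); red=(i[...,0]>90)&(i[...,1]<60)&(i[...,2]<60)
    b=(abs(y-.045)<.016)&(abs(x)<.15)&(z>-.03)&(z<.15)&~np.isnan(x)
    rr=red&(abs(x)<.16)&(y>0)&(y<.07)&(z>-.03)&(z<.16)
    print(n,'red end',rr.sum(),np.median(np.stack([x,y,z],-1)[rr],0) if rr.sum() else '')
    v,u=np.where(b); r=np.hypot(x,z)
    for lo,hi in ((-.01,.02),(.02,.04),(.04,.06),(.06,.08),(.08,.1),(.1,.125)):
        k=b&(r>=lo)&(r<hi)
        if k.sum(): print('  r',lo,k.sum(),'x,y,z',np.median(x[k]),np.median(y[k]),np.median(z[k]))
    plate=(abs(y-.135)<.03)&(abs(x)<.04); 
    if plate.sum(): print('  plate z',np.nanmedian(w[...,2][plate&(w[...,2]>.09)]))
E
python3 - <<'E'
from h import *
D=np.load('d.npz'); leverang('scene0',D['b'],D['wb']); leverang('top0',D['a'],D['wa'])
for n in ('scene','top'):
    im,w=cloud(n); leverang(n,im,w)
    if n=='scene': save('pics/s5.png',cv2.resize(im[150:300,240:400],(640,600),interpolation=cv2.INTER_CUBIC))
E
```

```text
scene0 red end 102 [-0.1141  0.0215  0.0299]
  r -0.01 129 x,y,z 0.00782685353309983 0.04291246770961035 0.011023452972345998
  r 0.02 47 x,y,z -0.027589251180124754 0.040608061471867476 0.01098328926473649
  r 0.04 40 x,y,z -0.0477916634478915 0.04022069939384891 0.014178063189347695
  r 0.06 41 x,y,z -0.06650966441801845 0.040756770760601725 0.017835018844045106
  r 0.08 41 x,y,z -0.08697814779814664 0.0408665386397029 0.020548421837664366
  r 0.1 68 x,y,z -0.11034832897562022 0.038887200935888336 0.026329411192648658
  plate z 0.20822029365478814
top0 red end 102 [-0.1178  0.0225  0.0302]
  r -0.01 64 x,y,z -0.00013019027416882184 0.04537427834317245 0.012005259326882407
  r 0.02 31 x,y,z -0.025990896613009087 0.045066818450834524 0.01176390042258832
  r 0.04 33 x,y,z -0.0472937354816881 0.04393079727253243 0.015167723291589705
  r 0.06 30 x,y,z -0.06786071546509714 0.04424089380727717 0.018445837607854135
  r 0.08 29 x,y,z -0.08740002941118541 0.04399616677054363 0.022154594809890363
  r 0.1 52 x,y,z -0.11025180291224423 0.04149751284865362 0.027451007656682652
  plate z 0.208907
[... 278 characters left out ...]
7 x,y,z -0.02538862545524024 0.04210181581250609 0.06479620956594773
  r 0.08 48 x,y,z -0.0336094417376253 0.04091192500209846 0.08298336189962961
  r 0.1 70 x,y,z -0.0422175265242072 0.03951258496861364 0.10497517824818364
  plate z 0.13581434079835192
top red end 0 
  r -0.01 33 x,y,z 0.0064864924273937054 0.049324697360519844 0.010613450294882809
  r 0.02 9 x,y,z -0.0035849427540738006 0.04601948296168642 0.02760287023192831
  r 0.04 9 x,y,z -0.013331019001847702 0.04646425915688121 0.04853149165266374
  r 0.06 7 x,y,z -0.020941589616458638 0.047103367684531154 0.06845969013440972
  r 0.08 2 x,y,z -0.028396036482580992 0.048184537842605506 0.07656547310456674
  plate z 0.13654907705300895
```

View pics/s5.png

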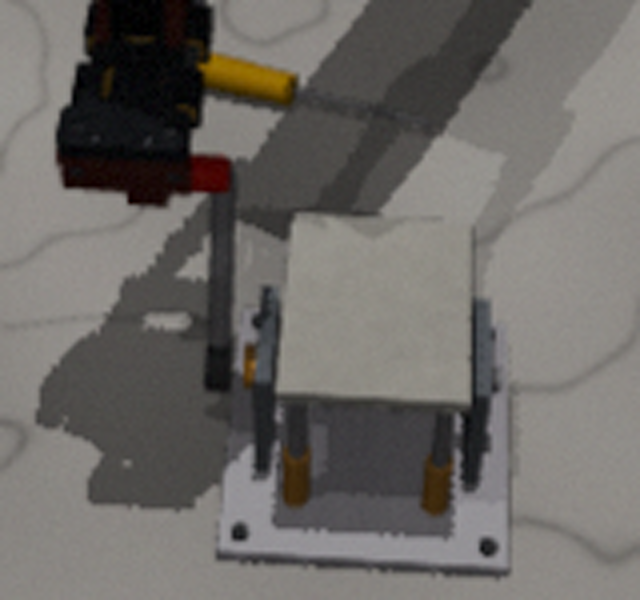

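The arm slope gives a = 1.133 rad above level, so the lever is at about 0.96, consistent with the tool's forward travel. The bar has rolled about 10 mm towards the fingertips. I'll finish the swing with a lighter grip while keeping the tool height, so the bar comes back up between the pads.

Request:
send_rows(
  increments=[
    [[0,0,0,0,0,0,-1],[0,0.1,0,0,0,0,-1],[0,0.17,0,0,0,0,-1],[0,0.17,0,0,0,0,-1],[0,0.17,0,0,0,0,-1]],
  ],
  force=10,
)

```text
time: 18.83
tool_pos: [0.5822, -0.0904, 0.3545]
tool_rot: [1.965, 2.439, 0.006]
force: [-8.0, -2.7, 16.4]
grip_width: 0.248
```

Request:
send_rows(
  increments=[
    [[0,0.17,0,0,0,0,-1],[0,0.17,0,0,0,0,-1],[0,0.17,0,0,0,0,-1],[0,0.17,-0.05,0,0,0,-1],[0,0.1,0,0,0,0,-1]],
  ],
)

```text
time: 19.25
tool_pos: [0.6056, -0.0853, 0.3551]
tool_rot: [1.964, 2.439, 0.007]
force: [-4.7, -1.9, 11.2]
grip_width: 0.246
```

Run:
```python
from h import *
togo(.498+.1183*np.cos(.2155),-.1087+.1183*np.sin(.2155),.19,.2155)
im,w=cloud('scene'); leverang('scene',im,w)
```

```text
t 19.25 pos [ 0.6056 -0.0853  0.3551] j [-0.1954  0.1131  1.2947 -0.0006  1.723  -0.4104] F [-4.7488 -1.9384 11.1565] grip 0.246
turn rows [ 0.1213  0.0608 -0.007 ] | shift rows now-axes [0.0064 0.2706 0.0733] | target-axes [0.0059 0.2713 0.0707]
scene red end 0 
  r -0.01 102 x,y,z 0.009964174569393174 0.044578802388393665 0.00922587544705969
  r 0.02 38 x,y,z 0.003137292466198889 0.04193414500314094 0.029978220556561526
  r 0.04 37 x,y,z 0.0015979465347999555 0.04033976279187381 0.05153139201254331
  r 0.06 36 x,y,z 0.0007382252877883881 0.04037494528058591 0.07168747264441182
  r 0.08 45 x,y,z -0.0009946754050242038 0.0406517531122858 0.0901630670267865
  r 0.1 56 x,y,z -0.0001793543209138264 0.040806206191263523 0.11350994328807403
  plate z 0.13838251982376298
```

Arm slope is 0.068 rad short of vertical; tool travel says the same (8 mm). Finish, then tighten.

Request:
send_rows(
  increments=[
    [[0,0.1,0,0,0,0,-1],[0,0.1,0,0,0,0,-1],[0,0.05,0,0,0,0,-1],[0,0,0,0,0,0,-1],[0,0,0,0,0,0,-1]],
  ],
)

```text
time: 19.72
tool_pos: [0.613, -0.0837, 0.3546]
tool_rot: [1.964, 2.439, 0.008]
force: [-2.1, -2.2, 9.3]
grip_width: 0.25
```

Request:
send_rows(
  increments=[
    [[0,0,0,0,0,0,-1],[0,0,0,0,0,0,-1],[0,0,0,0,0,0,-1],[0,0,0,0,0,0,-1],[0,0,0,0,0,0,-1]],
  ],
  force=25,
)

```text
time: 20.13
tool_pos: [0.6129, -0.0837, 0.3547]
tool_rot: [1.964, 2.439, 0.008]
force: [-1.7, -1.8, 8.8]
grip_width: 0.245
```

Run:
```python
from h import *
togo(.498+.1183*np.cos(.2155),-.1087+.1183*np.sin(.2155),.19,.2155)
im,w=cloud('scene'); leverang('scene',im,w); save('pics/s6.png',cv2.resize(im[130:300,240:520],(800,486)))
im,w=cloud('top'); leverang('top',im,w)
```

```text
t 20.13 pos [ 0.6129 -0.0837  0.3547] j [-0.1907  0.1318  1.2752 -0.0003  1.7232 -0.4058] F [-1.7409 -1.7941  8.844 ] grip 0.245
turn rows [ 0.1288  0.0589 -0.0058] | shift rows now-axes [0.0067 0.022  0.0553] | target-axes [0.0064 0.0226 0.0551]
scene red end 0 
  r -0.01 101 x,y,z 0.01036653273870121 0.04443334552504347 0.00965792142791036
  r 0.02 31 x,y,z 0.004698134710685618 0.04201243225593868 0.029996630122564066
  r 0.04 37 x,y,z 0.0043732986773553535 0.040673962981769035 0.05001222273449482
  r 0.06 37 x,y,z 0.004345949670908987 0.040696016683542266 0.0705056847117227
  r 0.08 33 x,y,z 0.0053532435117714505 0.040967431411307494 0.08962695195657114
  r 0.1 48 x,y,z 0.006383249180224931 0.039815474869870054 0.11311835656165971
  plate z 0.13840067649523075
top red end 5 [-0.0046  0.0309  0.1281]
  r -0.01 2 x,y,z 0.011773337180905367 0.05911562481988472 0.0100147412430883
  r 0.1 1 x,y,z -0.007326335038315309 0.030871415731050386 0.12210634625849534
  plate z 0.1389062362255787
```

View pics/s6.png

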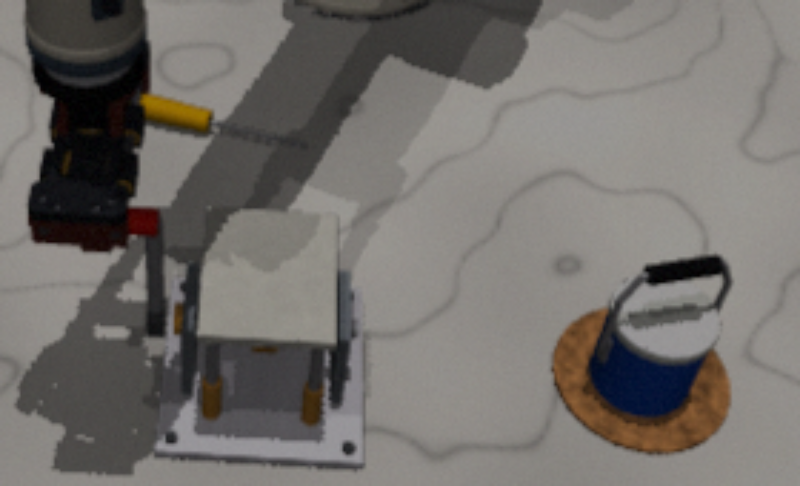

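The arm is vertical: about +0.01 rad from depth and −0.005 rad from tool travel. The plate is at 138 mm, and the handle is held at (143,222). The canister stands on the mat at (655,350). Hand in.

```bash
python3 -c "
from cell import arm
print(arm.hand_in())"
```

```text
the job is handed in; nothing more can be done
None
```

I set the canister down gently near the middle of the cork mat and let go. I then swung the cam lever to the top and handed the job in while still holding it there. It took 20.2 s of the 54 s allowed.

**Last checks**
- **Lever:** the arm is straight up to within about 0.01 rad. The camera depth gave +0.01 rad and the tool travel −0.005 rad. It is held with 25 N.
- **Lift:** the white plate measured 138.4 mm (scene camera) and 138.9 mm (top camera), against the 138 mm expected at full lift.
- **Canister:** it looks upright and wholly on the mat in the last picture. Its load had passed to the mat before I opened the gripper.

**What did not go to plan**
- **Handle rolling in the pads:** halfway up, the red handle rolled about 10 mm towards the fingertips, and the wrist force rose to about 34 N. I lightened the grip and corrected the path, then tightened again at the top.
- **Remaining force:** about 9 N of upward push on the tool was still there at hand-in. It acts along the lever arm, so it should not turn the lever.

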